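# Start the frozen toast on its own side of the toaster

## Robot

A 6-joint arm with a two-finger parallel gripper is mounted at the origin on a cart in front of the work surface, level with it; the furniture and walls round the work are solid. World frame = base frame: x ahead of the robot, y to its left, z up, the work surface at z = 0. Lengths are in m, angles in rad, forces in N, time in s.
With the tool pointing down it reaches from about 0.4 to 0.925 m from the base axis. Payload 3.4 kg.
Tool frame: the origin (TCP) lies at the very end of the fingers, on their centre line; the grasp point (between the pads) lies 19 mm behind it; z points along the fingers, y is the line along which they close (so a half turn about z gives the same grasp; the last joint's range is limited). The gripper opens to 85 mm and grips with 20 to 120 N. Pads are 22 mm wide; open, the fingers measure 114 mm over their backs; the gripper's body (76 mm by 85 mm) begins 54 mm behind the grasp point. The pads swing forward as they close: fully open they stand 13 mm farther back than shut.
Start: joints at [1.236, 0.307, 1.506, -0, 1.328, -0.073], TCP at [0.149, 0.555, 0.231] pointing down, gripper open.
Joint ranges: [-3.12, 3.12], [-1.05, 2.28], [0.14, 2.33], [-1.42, 4.57], [0.1, 2.73], [-2.68, 2.68]. Speed limits (rad/s): [2.57, 2.57, 3.14, 3.14, 3.14, 3.14].

## Interface

Orientations are given as a unit quaternion [w, x, y, z].
In Python, from workcell import status, imaging, finish_job gives the robot as it stands. The module is installed in compiled form; this text tells all that it offers.
- The arm moves only by the tool arm_command, never from a script. Its argument "targets" is a list that holds one entry, the list of rows, each a list of 7 numbers: the finger opening in cm, from 0 to 8.54, then the shift along the tool's x, y, z in cm, then the turn, a rotation vector about the tool's x, y, z in degrees. A call has 1 to 12 rows; each row shifts and turns the commanded pose from where the row before left it, along the tool's axes as they then stand; what a row does not reach is not made up. A row lasts 1/12 s, in which the tool goes at most 41.7 mm and 7.16 degrees, less where a joint would pass 70% of its speed; a pose out of reach is approached as far as the arm can. A call with a gripper value outside its range is refused whole. The fingers move at their own pace and stop on an object; "grip_force" is the grip in N (left out, the last holds). Time passes only in rows, so rows that do not move let the fingers close. It gives the time, the measured TCP pose, the force, the opening and the grip force at its end, in the units of the state.
- status.get_state(): the state, without advancing time (a new reading comes with each control period).
- imaging.read_camera(name): name is "side" or "top"; returns a dict with "pixels" (384x512x3 uint8, blue, green, red), "intrinsics" (3x3 intrinsics, pixels), "rvec" (rotation vector, rad) and "tvec" (3), from world to camera coordinates, as OpenCV has them. Camera axes: x right, y down, z forward; pixel columns grow to the right and rows downward; lengths in m; the calibration is good to about 2 mm. A picture is of the moment at which its call begins. There is no depth.
- finish_job(): hands the job in; it is judged then, once.
The state is a dict: "clock": time; "joint_pos": joint angles; "qvel": joint speeds; "tau": joint torques, N m; "ee_pos": TCP position; "tool_rot": TCP orientation; "wrist_force": force on the tool from outside, world axes, zero at the start; "ft_torque": the same for the moment, N m; "gripper_width": finger opening in m; "grasp_force": force on a finger pad.
Only numpy, scipy, OpenCV 4.12 (cv2) and the standard library are available. Lean on these libraries where they do the work, as an engineer would, in place of code of your own. Each camera call takes 0.05 s, during which the arm holds its last target. There are 200 camera calls.

## Task

Two frozen slices of bread stand in one half of the four-slice toaster; start them toasting: press the lever on their side down until it latches, then press that side's defrost key (the round key at the left of its three, as seen from the robot) and let go of it. Press with the fingertips only and not hard: leave the slices, the other lever, all the other keys and the things on the worktop alone, and finish with the hand clear of the toaster.

Things in the scene. Friction and masses are not known exactly. Their poses are not given: they have to be found in the camera images.
- toaster: Cream four-slice toaster, steel slot surrounds, 240 mm deep (x), 300 wide (y), 185 high, fixed. Origin under its centre on the worktop; x points from its front (robot side) to its back, y to its left half, z up. Each half has two slots along x, a lever on the front face and three keys in a row along the front edge of the top, 44 mm apart. Fixed dials stick out 17 mm from the front at z = 58 mm.
- lever_left_top (a point): Centre of the top of the left lever's black finger plate, 30 mm (x) by 46 (y) by 12 thick, which sticks out 34 mm from the toaster's front face. At rest this point is at x = -142, y = 68, z = 180 mm of the toaster, 22 mm before the face; it sinks straight down with the lever.
- lever_left (a joint): Travel of the left lever in m: 0 up, 0.042 fully down at a hard stop. It carries the floor of that half's two slots. A spring lifts it (about 8 N to press at first, less further down); beyond about 0.03 it snaps over, latches and stays down by itself; released earlier it springs up.
- defrost_left (a joint): Defrost key of the left half (round, 19 mm across, raised six-armed star), at x = -89, y = 112 mm of the toaster, left of that half's three. Travel in m: 0 out, 0.004 fully in (1 N to start, 4 N fully in, springs back).
- stop_left (a joint): Stop key of the left half (bar 14 mm (x) by 30 (y)), at x = -89, y = 68 mm of the toaster, middle of that half's three. Travel in m: 0 out, 0.004 fully in (1 N to start, 4 N fully in, springs back).
- warm_left (a joint): Warm-up key of the left half (round, 19 mm across, three raised strokes), at x = -89, y = 24 mm of the toaster, right of that half's three. Travel in m: 0 out, 0.004 fully in (1 N to start, 4 N fully in, springs back).
- defrost_left_top (a point): Centre of the top of the left half's defrost key; 191 mm above the worktop when out, 6 mm above the toaster's top; moves down with the key.
- lever_right_top (a point): Centre of the top of the right lever's black finger plate, 30 mm (x) by 46 (y) by 12 thick, which sticks out 34 mm from the toaster's front face. At rest this point is at x = -142, y = -68, z = 180 mm of the toaster, 22 mm before the face; it sinks straight down with the lever.
- lever_right (a joint): Travel of the right lever in m: 0 up, 0.042 fully down at a hard stop. It carries the floor of that half's two slots. A spring lifts it (about 8 N to press at first, less further down); beyond about 0.03 it snaps over, latches and stays down by itself; released earlier it springs up.
- defrost_right (a joint): Defrost key of the right half (round, 19 mm across, raised six-armed star), at x = -89, y = -24 mm of the toaster, left of that half's three. Travel in m: 0 out, 0.004 fully in (1 N to start, 4 N fully in, springs back).
- stop_right (a joint): Stop key of the right half (bar 14 mm (x) by 30 (y)), at x = -89, y = -68 mm of the toaster, middle of that half's three. Travel in m: 0 out, 0.004 fully in (1 N to start, 4 N fully in, springs back).
- warm_right (a joint): Warm-up key of the right half (round, 19 mm across, three raised strokes), at x = -89, y = -112 mm of the toaster, right of that half's three. Travel in m: 0 out, 0.004 fully in (1 N to start, 4 N fully in, springs back).
- defrost_right_top (a point): Centre of the top of the right half's defrost key; 191 mm above the worktop when out, 6 mm above the toaster's top; moves down with the key.
- slice_a: Frozen slice of white bread with brown crust, 115 mm long (x), 16 thick (y), 110 high, standing upright in the left slot of the loaded half (left or right varies); slots 22 mm wide, x = -60 to 80 mm of the toaster. Origin at the middle of its underside, 105 mm above the worktop while the lever is up (30 mm of bread show), 63 mm when it is down.
- slice_b: Frozen slice of white bread with brown crust, 115 mm long (x), 16 thick (y), 110 high, standing upright in the right slot of the loaded half (left or right varies); slots 22 mm wide, x = -60 to 80 mm of the toaster. Origin at the middle of its underside, 105 mm above the worktop while the lever is up (30 mm of bread show), 63 mm when it is down.
- plate: Small pale plate, 114 mm across, 14 high, lying on the worktop right of the toaster's front; origin under its centre. Leave alone.
- honey: Jar of honey, 71 mm across, 110 high, on the worktop right of the toaster; origin under its centre. Leave alone.

How it is judged:
By the outcome, as a careful person would: the job done as asked, in the order asked, and still so for the second after the job is handed in, with the robot touching nothing.
It also fails if it takes over 35 s, if anything falls off the work surface, if the arm or the gripper's body presses on something with over 40 N, if the wrist force passes 120 N, or if a joint passes its speed limit or range.

## Working session

There is one attempt and no reset: what is moved stays moved. The work goes in short steps, Python scripts to look and compute and a tool call to move; the robot and the scene stay as the last step left them, time stands still between calls to the robot, and variables do not carry over. Pictures are saved under pics/ and viewed, at most 10 in all, crops included, and the job is handed in when it is done.

Besides the shell and the picture viewer there is one more tool, called as name([rows], argument=value, ...), one row to a line, values as JSON. arm_command: Moves the arm, as the interface text tells. Its arguments: {"type":"object","properties":{"targets":{"type":"array"},"grip_force":{"type":"number"}},"required":["targets"]}

```bash
mkdir -p pics; python3 - <<'E'
from workcell import status, imaging
import cv2,pickle
for n in("side","top"):
    d=imaging.read_camera(n); cv2.imwrite(f"pics/{n}0.png",d["pixels"]); pickle.dump(d,open(n+".pkl","wb"))
    print(n,d["intrinsics"].tolist(),d["rvec"],d["tvec"])
s=status.get_state();print(s["clock"],s["ee_pos"],s["tool_rot"],s["wrist_force"],s["gripper_width"])
E
```

```text
side [[442.5322121833443, 0.0, 263.62982630239094], [0.0, 442.5322121833443, 196.47642355294457], [0.0, 0.0, 1.0]] [ 0.12230042 -2.67898615  1.55712736] [0.49680123 0.22965957 0.89734405]
top [[384.81307044401893, 0.0, 256.08465716966487], [0.0, 384.81307044401893, 192.04049736886395], [0.0, 0.0, 1.0]] [ 2.11458692 -2.1336946   0.20623932] [-0.14637908  0.52995715  1.03997568]
0.1 [0.14862993 0.55479779 0.23045278] [-1.90270162e-04  1.30515995e-01  9.91445753e-01 -9.26452596e-04] [-0.41962148 -0.04947455  0.58343155] 0.08532157733738624
```

View pics/side0.png

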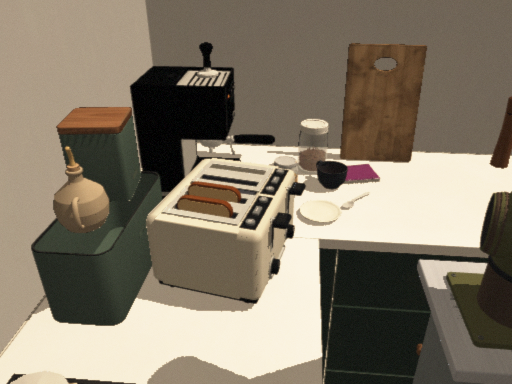

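View pics/top0.png

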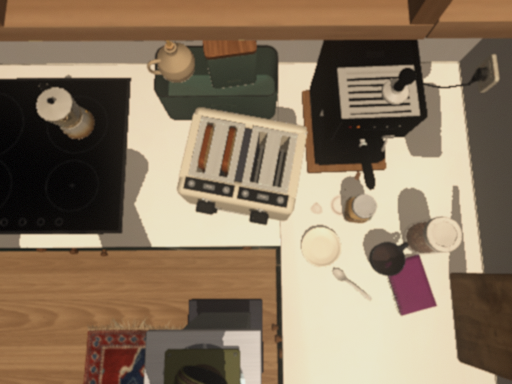

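The slices stand in the left half of the toaster: in the top view at about (206,148) and (229,150), in the side view at (215,195). I'll enlarge the top view to pick out features.

```bash
python3 - <<'E'
import cv2
a=cv2.imread("pics/top0.png")[95:230,170:315];cv2.imwrite("pics/t1.png",cv2.resize(a,None,fx=4,fy=4,interpolation=cv2.INTER_CUBIC))
a=cv2.imread("pics/side0.png")[150:300,145:310];cv2.imwrite("pics/s1.png",cv2.resize(a,None,fx=4,fy=4,interpolation=cv2.INTER_CUBIC))
E
```

```text
(no output)
```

View pics/t1.png

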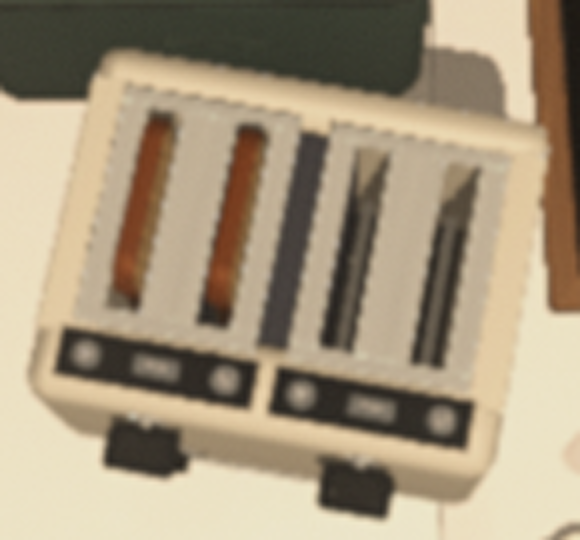

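View pics/s1.png

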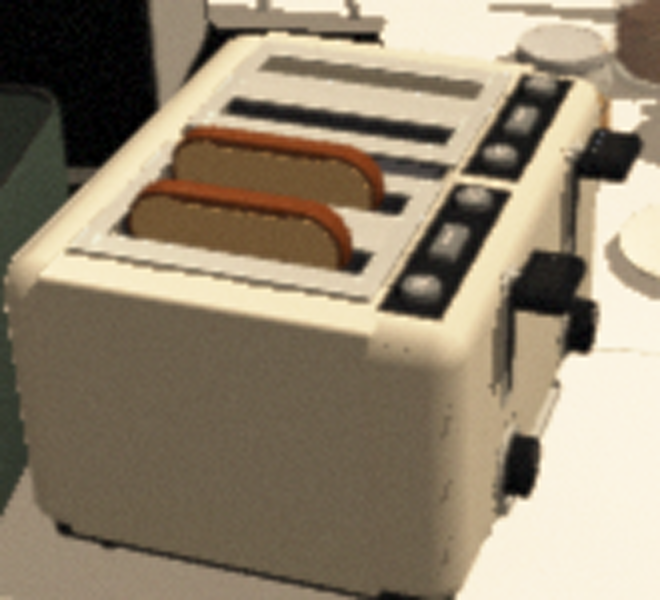

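Six keys are visible in each picture. In the top crop they run from (86,353) to (441,419), in the side crop from (419,288) to (541,86). The left lever plate is at about (145,447) in the top crop. I'll fit the toaster pose from these.

```bash
python3 - <<'E'
import pickle,cv2,numpy as np
from scipy.optimize import least_squares
from scipy.spatial.transform import Rotation as R
P={"top":((170,95),[(86,353),(156,366),(226,380),(300,394),(371,406),(441,419)]),
"side":((145,150),[(419,288),(452,241),(474,197),(501,155),(520,120),(541,86)])}
K=np.array([[-.089,y,.191] for y in(.112,.068,.024,-.024,-.068,-.112)])
D={n:pickle.load(open(n+".pkl","rb")) for n in P}
def w(p,q): return R.from_euler('z',p[2]).apply(q)+[p[0],p[1],p[3]]
def proj(n,X): d=D[n];return cv2.projectPoints(X,d["rvec"],d["tvec"],d["intrinsics"],None)[0][:,0]
obs={n:(np.array(v)+.5)/4-.5+o for n,(o,v) in P.items()}
for use in(["top"],["side"],["top","side"]):
  for fz in (0,1):
    f=lambda p:np.concatenate([(proj(n,w([*p[:3],p[3]*fz],K))-obs[n]).ravel() for n in use])
    r=least_squares(f,[.6,.1,0,0]);p=r.x*[1,1,1,fz];print(use,p,np.abs(r.fun).max())
print(proj("side",w(p,np.array([[-.142,.068,.18]]))) ,proj("top",w(p,np.array([[-.142,.068,.18],[-.157,.091,.18],[-.157,.045,.18]]))))
p[3]=0
for n,q in dict(lever=[-.142,.068,.18],defr=[-.089,.112,.191],stop=[-.089,.068,.191],sl=[-.06,.102,.2]).items(): print(n,w(p,np.array(q)))
for n in D: d=D[n];print(n,"cam",-cv2.Rodrigues(d["rvec"])[0].T@d["tvec"])
from workcell import status
s=status.get_state();print(R.from_quat(np.array(s["tool_rot"])[[1,2,3,0]]).as_matrix().round(3),s["ee_pos"],s["joint_pos"])
E
```

```text
['top'] [ 0.59160542 -0.11672491 -0.19572881  0.        ] 0.3220898855259122
['top'] [ 0.59284747 -0.11640137 -0.19561879 -0.00643396] 0.25815441218736623
['side'] [ 0.58920514 -0.10989553 -0.19685926  0.        ] 0.7801497492302474
['side'] [ 0.58985186 -0.11849139 -0.19911865 -0.00486504] 0.760154002108095
['top', 'side'] [ 0.59040398 -0.11499326 -0.1957303   0.        ] 1.4959566692041903
['top', 'side'] [ 0.59081407 -0.11657841 -0.19624271 -0.00371273] 1.213642220613167
[[282.37768479 218.68584099]] [[204.51510426 208.22152187]
 [194.14506204 212.40295019]
 [212.34312865 215.84396261]]
lever [ 0.46479862 -0.02219565  0.18      ]
defr [0.52536071 0.01062559 0.191     ]
stop [ 0.51678134 -0.03252988  0.191     ]
sl [ 0.55185423 -0.00483706  0.2       ]
top cam [ 0.32359625 -0.14539314  1.12159579]
side cam [0.43887943 0.70751801 0.64154846]
[[-0.966  0.259 -0.001]
 [ 0.259  0.966 -0.002]
 [ 0.    -0.002 -1.   ]] [0.14862993 0.55479779 0.23045278] [ 1.23550664e+00  3.07518976e-01  1.50756521e+00 -3.58885746e-06
  1.32840005e+00 -7.35098914e-02]
```

arm_command([
  [[0, -2.7, -2, 0, 0, 0, -3.8], [0, -2.7, -2, 0, 0, 0, 0], [0, -2.7, -2, 0, 0, 0, 0], [0, -2.7, -2, 0, 0, 0, 0], [0, -2.7, -2, 0, 0, 0, 0], [0, -2.7, -2, 0, 0, 0, 0], [0, -2.7, -2, 0, 0, 0, 0], [0, -2.7, -2, 0, 0, 0, 0], [0, -2.7, -2, 0, 0, 0, 0], [0, -2.7, -2, 0, 0, 0, 0], [0, -2.7, -2, 0, 0, 0, 0], [0, -2.7, -2, 0, 0, 0, 0]],
])

```text
clock: 1.1
ee_pos: [0.4189, 0.254, 0.231]
tool_rot: [-0.0, 0.098, 0.995, -0.0]
wrist_force: [1.3, -0.2, 0.1]
gripper_width: 0.0001
grasp_force: 0.0
```

arm_command([
  [[0, -1, -2.6, 0, 0, 0, 0], [0, -1, -2.6, 0, 0, 0, 0], [0, -1, -2.6, 0, 0, 0, 0], [0, -1, -2.6, 0, 0, 0, 0], [0, -1, -2.6, 0, 0, 0, 0], [0, -1, -2.6, 0, 0, 0, 0], [0, -1, -2.6, 0, 0, 0, 0], [0, -1, -2.6, 0, 0, 0, 0], [0, -0.8, -2.6, 0, 0, 0, 0], [0, -0.8, -2.6, 0, 0, 0, 0], [0, 0, 0, 1, 0, 0, 0], [0, 0, 0, 1, 0, 0, 0]],
])

```text
clock: 2.1
ee_pos: [0.4626, -0.0199, 0.2113]
tool_rot: [0.001, 0.099, 0.995, -0.0]
wrist_force: [-0.4, 0.1, 0.6]
gripper_width: -0.0001
grasp_force: 0.0
```

```bash
python3 - <<'E'
from workcell import status, imaging
import cv2
d=imaging.read_camera("side");a=d["pixels"][110:300,165:330]
b=imaging.read_camera("top")["pixels"][100:290,140:305]
cv2.imwrite("pics/c1.png",cv2.resize(cv2.hconcat([a,b]),None,fx=2.4,fy=2.4,interpolation=cv2.INTER_CUBIC))
s=status.get_state();print(s["ee_pos"],s["wrist_force"])
E
```

```text
[ 0.46042183 -0.0184881   0.20968424] [-1.2531416   0.28848424 -0.36127297]
```

View pics/c1.png

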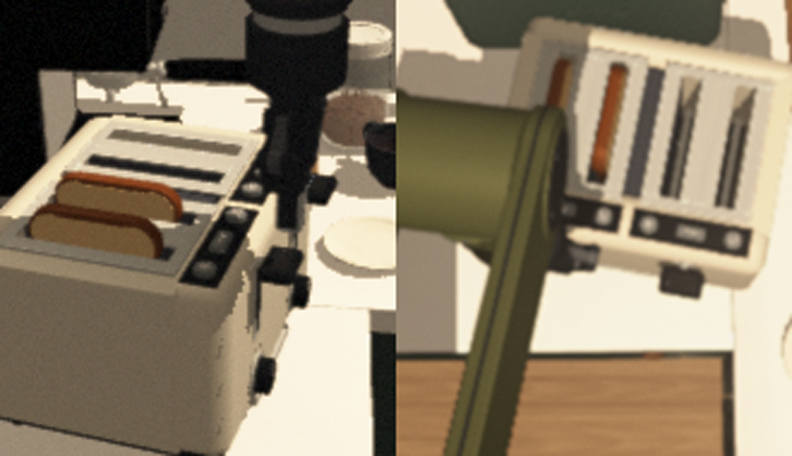

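The side view shows the closed fingertip at about (288,225), right above the left lever plate at (280,265). I'll press down from here.

arm_command([
  [[0, -0.1, -0.2, 1, 0, 0, 0], [0, 0, 0, 1, 0, 0, 0], [0, 0, 0, 0.5, 0, 0, 0], [0, 0, 0, 0.5, 0, 0, 0], [0, 0, 0, 0.5, 0, 0, 0], [0, 0, 0, 0.5, 0, 0, 0], [0, 0, 0, 0, 0, 0, 0]],
])

```text
clock: 2.78
ee_pos: [0.4625, -0.0199, 0.1714]
tool_rot: [-0.0, 0.097, 0.995, 0.0]
wrist_force: [-1.7, 1.1, 5.3]
gripper_width: -0.0003
grasp_force: 2.6
```

arm_command([
  [[0, 0, 0, 0.5, 0, 0, 0], [0, 0, 0, 0.5, 0, 0, 0], [0, 0, 0, 0.5, 0, 0, 0], [0, 0, 0, 0.5, 0, 0, 0], [0, 0, 0, 0.3, 0, 0, 0], [0, 0, 0, 0.3, 0, 0, 0], [0, 0, 0, 0.2, 0, 0, 0], [0, 0, 0, 0, 0, 0, 0]],
])

```text
clock: 3.45
ee_pos: [0.4624, -0.0203, 0.1427]
tool_rot: [-0.0, 0.098, 0.995, -0.0]
wrist_force: [-0.1, 0.5, -1.4]
gripper_width: 0.0002
grasp_force: 0.0
```

arm_command([
  [[0, 0, 0, -1, 0, 0, 0], [0, 0, 0, -2, 0, 0, 0], [0, 0, 0, -2, 0, 0, 0], [0, 0, 0, -2, 0, 0, 0], [0, 0, 0, -2, 0, 0, 0], [0, 0, 0, 0, 0, 0, 0]],
])

```text
clock: 3.95
ee_pos: [0.4655, -0.0207, 0.2373]
tool_rot: [0.004, 0.098, 0.995, -0.0]
wrist_force: [0.8, 1.0, 0.8]
gripper_width: 0.0003
grasp_force: 0.0
```

```bash
python3 - <<'E'
from workcell import status, imaging
import cv2
d=imaging.read_camera("side");a=d["pixels"][110:300,145:310]
cv2.imwrite("pics/c2.png",cv2.resize(a,None,fx=3,fy=3,interpolation=cv2.INTER_CUBIC))
s=status.get_state();print(s["ee_pos"],s["wrist_force"])
E
```

```text
[ 0.46450273 -0.02054326  0.23547872] [ 0.59770268 -0.2809985  -0.20985676]
```

View pics/c2.png

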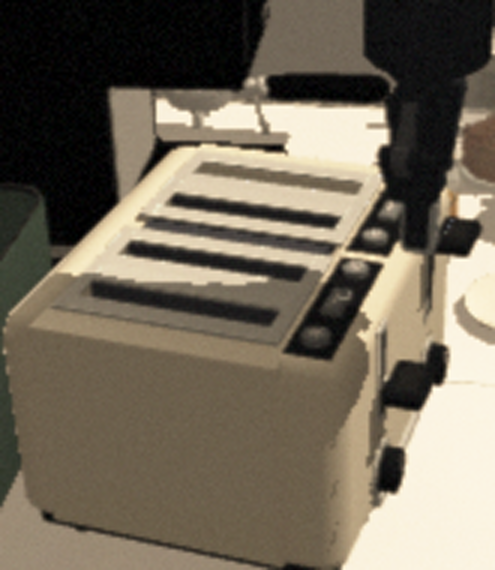

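The left lever has latched down, at about (410,383) in the crop, and the slices have sunk out of sight. Now I'll move over the left defrost key, seen at (315,335).

arm_command([
  [[0, -1.4, 1, 0, 0, 0, 0], [0, -1.4, 1, 0, 0, 0, 0], [0, -1.4, 1, 0, 0, 0, 0], [0, -1.4, 1, 0, 0, 0, 0], [0, 0, 0.1, 0.5, 0, 0, 0], [0, 0, 0, 1, 0, 0, 0], [0, 0, 0, 1, 0, 0, 0], [0, 0, 0, 0.5, 0, 0, 0], [0, 0, 0, 0, 0, 0, 0]],
])

```text
clock: 4.75
ee_pos: [0.5229, 0.0089, 0.2009]
tool_rot: [-0.003, 0.098, 0.995, -0.0]
wrist_force: [-1.0, -0.4, 0.2]
gripper_width: -0.0001
grasp_force: 0.0
```

```bash
python3 - <<'E'
from workcell import status, imaging
import cv2
a=imaging.read_camera("side")["pixels"][150:270,185:310]
cv2.imwrite("pics/c3.png",cv2.resize(a,None,fx=4,fy=4,interpolation=cv2.INTER_CUBIC))
s=status.get_state();print(s["ee_pos"],s["wrist_force"])
E
```

```text
[0.52370886 0.00881316 0.20189884] [ 0.61604057 -0.93173464 -0.11197726]
```

View pics/c3.png

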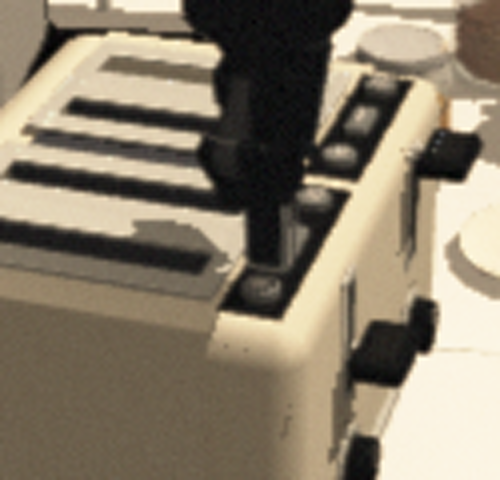

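The fingertip, at (268,265), hangs just above the defrost key at (262,290). I'll shift 2 mm forward and press.

arm_command([
  [[0, -0.2, 0, 0.4, 0, 0, 0], [0, 0, 0, 0.4, 0, 0, 0], [0, 0, 0, 0.3, 0, 0, 0], [0, 0, 0, 0.2, 0, 0, 0], [0, 0, 0, 0, 0, 0, 0], [0, 0, 0, 0, 0, 0, 0]],
])

```text
clock: 5.3
ee_pos: [0.5275, 0.0086, 0.1905]
tool_rot: [0.0, 0.098, 0.995, -0.0]
wrist_force: [-1.1, 0.3, 1.5]
gripper_width: -0.0002
grasp_force: 0.7
```

arm_command([
  [[0, 0, 0, 0.2, 0, 0, 0], [0, 0, 0, 0.15, 0, 0, 0], [0, 0, 0, 0, 0, 0, 0], [0, 0, 0, 0, 0, 0, 0]],
])

```text
clock: 5.63
ee_pos: [0.5276, 0.0086, 0.1871]
tool_rot: [0.0, 0.098, 0.995, -0.0]
wrist_force: [-1.1, -1.4, 3.7]
gripper_width: -0.0002
grasp_force: 1.9
```

arm_command([
  [[0, 0, 0, 0.05, 0, 0, 0], [0, 0, 0, 0.05, 0, 0, 0], [0, 0, 0, 0, 0, 0, 0]],
])

```text
clock: 5.88
ee_pos: [0.5277, 0.0086, 0.1869]
tool_rot: [0.001, 0.098, 0.995, -0.0]
wrist_force: [-3.3, 1.2, 8.6]
gripper_width: -0.0
grasp_force: 4.6
```

The force rose to 8.6 N with no further travel, so the key is fully in. Next I'll release it and move clear.

arm_command([
  [[0, 0, 0, -1, 0, 0, 0], [0, 0, 0, -2, 0, 0, 0], [0, 0, 0, -3, 0, 0, 0], [0, 0, 0, -3, 0, 0, 0], [0, 2, 2, -1, 0, 0, 0], [0, 2, 3, 0, 0, 0, 0], [0, 2, 3, 0, 0, 0, 0], [0, 2, 3, 0, 0, 0, 0], [0, 2, 3, 0, 0, 0, 0], [0, 1, 3, 0, 0, 0, 0], [0, 0, 0, 0, 0, 0, 0], [0, 0, 0, 0, 0, 0, 0]],
])

```text
clock: 6.88
ee_pos: [0.4521, 0.1983, 0.2858]
tool_rot: [-0.0, 0.096, 0.995, 0.0]
wrist_force: [-0.1, -0.4, 0.2]
gripper_width: 0.0001
grasp_force: 0.0
```

```bash
python3 - <<'E'
from workcell import status, imaging
import cv2
a=imaging.read_camera("top")["pixels"][90:270,140:340]
b=imaging.read_camera("side")["pixels"][120:300,140:340]
cv2.imwrite("pics/c4.png",cv2.resize(cv2.hconcat([b,a]),None,fx=2,fy=2,interpolation=cv2.INTER_CUBIC))
s=status.get_state();print(s["clock"],s["ee_pos"],s["wrist_force"])
E
```

```text
6.9833 [0.45259477 0.19644561 0.28568169] [-0.23369822  0.04920936  0.52961106]
```

View pics/c4.png

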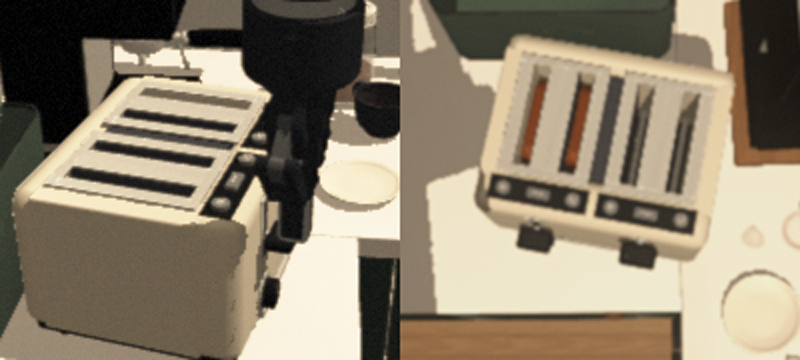

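The slices are still down and the left lever, at (535,236), is still latched. The right lever and the plate are where they were, and the hand is clear of the toaster.

```bash
python3 -c "
from workcell import finish_job
print(finish_job())"
```

```text
the job is handed in; nothing more can be done
None
```

The left lever is latched down with both slices lowered, its defrost key was pressed fully in and released, and the job was handed in at about 7 s with the hand clear of the toaster.

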